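# Quake-proof the pump bottle: set and lock a hold-down stop

## Task

Make the pump bottle quake-safe: stand it upright in the middle of the hold-down stand's round cork pad, lower the stand's stop until its rubber foot rests gently on the bottle's press-top, and only then swing the red clamp lever all the way over to lock it. Let go of everything, and leave the brush canister, the tray, the jar and the eyelash curler where they are.

Things in the scene. Friction and masses are not known exactly. Their poses are not given: they have to be found in the camera images.
- stand: White hold-down stand, fixed to the table. Base plate 175 x 120 x 10 mm; origin on the table under the centre of the cork pad. Its +x axis points from the pad to the steel column (22 mm diameter, axis at x = +75 mm, top 298 mm above the table); +z up. A sliding stop (see stop) overhangs the pad from the column.
- pad (a point): Centre of the top face of the round cork pad (72 mm diameter, 12 mm above the table). Axes as stand.
- stop (a joint): Height of the sliding stop, m: 0 = top of its travel, growing as it is lowered, up to 0.075. Starts at 0 to 0.065, so it is often too low for the bottle to go under and must first be raised. It stays where it is left (6 N friction, 0.4 kg moving); raise or lower it by its blue knob. At 0 the foot's underside is 166 mm above the table, the beam's underside 210 mm.
- beam_tip (a point): Front end of the stop's aluminium beam, middle of its lower edge, at stand x = -47 mm. The beam is 28 mm wide and 20 mm thick and runs back from here over the pad to a black carriage (44 x 44 x 36 mm) on the column. Moves with the stop.
- stop_grip (a point): Point on the axis of the upright blue knob on top of the beam, 34 mm in front of the pad centre (stand x = -34 mm). The knob is a 20 mm diameter stem from 24 mm below to 10 mm above this point, then a 26 mm head up to 18 mm above it. It moves with the stop.
- foot: Black rubber foot under the beam, a disc of 26 mm diameter and 12 mm thick on the vertical line through the pad centre; origin at the centre of its underside. It is sprung: it gives upward by up to 12 mm relative to the stop, starting at about 0.6 N and adding 0.4 N per mm, so a few mm of give is a gentle rest; after 12 mm it is solid.
- clamp (a joint): Red clamp lever, rad: 0 = fully open, lever pointing along the stand's +y; it turns anticlockwise seen from above to 1.45 = fully locked, lever pointing almost along the stand's -x (beside the beam). It stays where it is left (about 1 N at the post moves it). It starts open, at 0 to 0.25. It turns about a vertical axis at stand x = +75, y = +38 mm, and rides up and down with the stop.
- clamp_post (a point): Point on the axis of the upright red post at the lever's end, 85 mm from the lever's pivot. The post is 16 mm in diameter, from 22 mm below (the top of the lever) to 14 mm above this point.
- bottle: Frosted pale-blue pump bottle with a white closed press-top, standing upright, 0.14 to 0.28 kg. Origin at the centre of its underside. Round body 52 mm diameter up to 78 mm, shoulder to 30 mm diameter at 86 mm, 26 mm neck, press-top 32 mm diameter from 96 mm to the flat top at 112 mm above the origin, with a stub nozzle that reaches 26 mm from the axis at 99 to 107 mm.
- canister: Bystander: aluminium brush canister, 72 mm diameter and 100 mm high, with makeup brushes standing in it up to 162 mm. Origin at the centre of its underside.
- tray: Bystander: two-tier round white ceramic tray, lower dish 128 mm diameter and 20 mm high, upper dish 94 mm diameter at 70 to 88 mm, knob to 105 mm. Origin at the centre of its underside.
- jar: Bystander: amber glass jar with a brass cap, 66 mm diameter, 75 mm high. Origin at the centre of its underside.
- curler: Bystander: metal eyelash curler lying flat in front and to the left of the stand, 125 x 78 x 11 mm, long axis along its x. Origin at its middle on the table.
Not all that is in view belongs to the job. What is shaped like the bottle but purple is not meant.

How it is judged:
On the way, in this order (a step that is already met when the one before it is completed fails the run):
1. the bottle stands upright in the middle of the cork pad (within 12 mm) (horizontal distance between bottle and pad below 0.012 m and z of bottle in the frame of pad between -0.004 and 0.004 m and angle between bottle's own z axis and vertical below 0.06 rad), for 0.2 s.
2. the stop's foot rests on the bottle's press-top while the clamp is still open (lever below 0.5 rad) (all of step 1 and contact force between foot and bottle above 0.2 N and value of joint clamp below 0.5 rad), for 0.2 s.
At the end, for the whole second after the job is handed in: The bottle stands upright (within 0.06 rad) on the cork pad, within 12 mm of its centre and at rest; the stop's foot bears on the press-top with more than 0.2 N; the clamp lever is past 1.2 rad (fully locked is 1.45); nothing is held (all of step 1 and contact force between foot and bottle above 0.2 N and value of joint clamp above 1.2 rad and linear speed of bottle below 0.02 m/s); the robot touches nothing.
It fails at once if the foot presses on the bottle with more than 25 N (not gentle) (contact force between foot and bottle above 25 N).
It fails at once if the canister is disturbed (moved 30 mm or tipped) (distance of canister from where it was at the start of the episode above 0.03 m or angle between canister's own z axis and vertical above 0.4 rad).
It fails at once if the tray is disturbed (moved 30 mm or tipped) (distance of tray from where it was at the start of the episode above 0.03 m or angle between tray's own z axis and vertical above 0.4 rad).
It fails at once if the jar is disturbed (moved 30 mm or tipped) (distance of jar from where it was at the start of the episode above 0.03 m or angle between jar's own z axis and vertical above 0.4 rad).
It fails at once if the curler is disturbed (moved 30 mm or tipped) (distance of curler from where it was at the start of the episode above 0.03 m or angle between curler's own z axis and vertical above 0.4 rad).
It also fails if it takes over 72 s, if anything falls off the work surface, if the arm or the gripper's body presses on something with over 40 N, if the wrist force passes 120 N, or if a joint passes its speed limit or range.

## Robot

A 6-joint arm with a two-finger parallel gripper is mounted at the origin on the work surface. World frame = base frame: x ahead of the robot, y to its left, z up, the work surface at z = 0. Lengths are in m, angles in rad, forces in N, time in s.
With the tool pointing down it reaches from about 0.425 to 0.95 m from the base axis. Payload 14.7 kg.
Tool frame: the origin (TCP) lies between the finger pads; the fingertips stand tips_ahead ahead of it and the grasp point (between the pads) lies 5 mm behind it (tips_ahead is the distance from the TCP to the fingertips, in m); z points along the fingers, y is the line along which they close (so a half turn about z gives the same grasp; the last joint's range is limited). The gripper opens to 85 mm and grips with 20 to 120 N. Pads are 22 mm wide; open, the fingers measure 114 mm over their backs; the gripper's body (76 mm by 85 mm) begins 54 mm behind the grasp point. The pads swing forward as they close: fully open they stand 13 mm farther back than shut.
Start: joints at [1.122, 0.48, 1.596, -0, 1.065, -0.047], TCP at [0.254, 0.598, 0.245] pointing down, gripper open.
Joint ranges: [-2.75, 2.75], [-0.82, 2.05], [0.23, 2.67], [-1.56, 4.7], [0.09, 2.69], [-2.92, 2.92]. Speed limits (rad/s): [1.89, 1.89, 2.39, 3.01, 3.01, 3.01].

## Interface

Orientations are given as a rotation vector (axis times angle).
In Python, from rig import observe, read_camera, camera_params, close_job, cut_out, tips_ahead gives the robot as it stands.
- The arm moves only by the tool drive_tool, never from a script. Its arguments are lists of equal length, an entry for each row: "travel": the shift along the tool's x, y, z in cm, a list of three; "dr": the turn, a rotation vector about the tool's x, y, z in degrees, a list of three; "fingers": the opening, from 0 (shut) to 1 (fully open). A call has 1 to 12 rows; each row shifts and turns the commanded pose from where the row before left it, along the tool's axes as they then stand; what a row does not reach is not made up. A row lasts 1/10 s, in which the tool goes at most 50 mm and 8.59 degrees, less where a joint would pass 70% of its speed; a pose out of reach is approached as far as the arm can. A call is refused whole if a number of a shift passes 5 or a number of a turn 8.59, either way. A call with a gripper value outside its range is refused whole. The fingers move at their own pace and stop on an object; "newtons" is the grip in N (left out, the last holds). Time passes only in rows, so rows that do not move let the fingers close. It gives the time, the measured TCP pose, the force, the opening and the grip force at its end, in the units of the state.
- observe(): the state, without advancing time (a new reading comes with each control period).
- read_camera(name): name is "scene" or "top"; returns the picture (480x640x3 uint8, blue, green, red); there is no depth.
- camera_params(name): a dict with "mtx" (3x3 intrinsics, pixels), "k1" (the pictures are not rectified: a ray, as slopes to the right and down, at radius r is drawn at 1 + k1 r^2 times it, then the intrinsics apply), "rvec" (rotation vector, rad) and "tvec" (3), from world to camera coordinates, as OpenCV has them. Camera axes: x right, y down, z forward; pixel columns grow to the right and rows downward; lengths in m; the calibration is good to about 2 mm. A picture is of the moment at which its call begins. camera_params takes no time and is no camera call.
- close_job(): hands the job in; it is judged then, once.
Trained networks look in the newest picture that a camera, given by its name, has taken for a name from the list of things; names that differ only in an ending like _2 or _b are one class to them, and where a whole thing is asked for, a point or a joint stands for the part that bears it (a point fixed in the world has none). Each returns a list of dicts, best first, with "score" (0 to 1); they miss things now and then, are a little off and sometimes report something else, mostly with a low value. They report only what shows in the picture. A call takes as long as a camera call. They do not tell look-alikes from the thing itself.
- cut_out(camera, label): "pixels" (480x640 bool, what is visible of it) and "bbox" ([centre column, centre row, width, height] in pixels, round what is visible of it).
The state is a dict: "time": time; "joint_pos": joint angles; "dq": joint speeds; "joint_efforts": joint torques, N m; "tool_pos": TCP position; "ee_rot": TCP orientation; "contact_force": force on the tool from outside, world axes, zero at the start; "torque": the same for the moment, N m; "grip_width": finger opening in m; "gripper_force": force on a finger pad.
Only numpy, scipy, OpenCV 4.12 (cv2) and the standard library are available. Lean on these libraries where they do the work, as an engineer would, in place of code of your own. Each camera call takes 0.05 s, during which the arm holds its last target. There are 200 camera calls.

## Working session

There is one attempt and no reset: what is moved stays moved. The work goes in short steps, Python scripts to look and compute and a tool call to move; the robot and the scene stay as the last step left them, time stands still between calls to the robot, and variables do not carry over. Pictures are saved under pics/ and viewed, at most 10 in all, crops included, and the job is handed in when it is done.

Besides the shell and the picture viewer there is one more tool, called as name(argument=value, ...) on one line, values as JSON. drive_tool: Moves the arm, as the interface text tells. Its arguments: {"type":"object","properties":{"travel":{"type":"array"},"dr":{"type":"array"},"fingers":{"type":"array"},"newtons":{"type":"number"}},"required":["travel","dr","fingers"]}

```bash
mkdir -p pics
cat > h.py <<'E'
import numpy as np, cv2
from rig import *
def cam(n):
    p=camera_params(n); R,_=cv2.Rodrigues(np.array(p["rvec"],float)); return np.array(p["mtx"],float),float(p["k1"]),R,np.array(p["tvec"],float).ravel()
def ray(n,uv):
    K,k,R,t=cam(n); d=np.array([k,0,0,0,0.])
    x,y=cv2.undistortPoints(np.array([[uv]],float),K,d)[0,0]
    v=R.T@np.array([x,y,1]); return -R.T@t, v/np.linalg.norm(v)
def atz(n,uv,z):
    c,v=ray(n,uv); return c+v*(z-c[2])/v[2]
def proj(n,P):
    K,k,R,t=cam(n); return cv2.projectPoints(np.atleast_2d(np.array(P,float)),R,t,K,np.array([k,0,0,0,0.]))[0][:,0]
def tri(a,b):
    A=np.zeros((3,3));B=np.zeros(3)
    for n,uv in (a,b):
        c,v=ray(n,uv);M=np.eye(3)-np.outer(v,v);A+=M;B+=M@c
    return np.linalg.solve(A,B)
E
python3 - <<'E'
from h import *
for n in("scene","top"):
    im=read_camera(n);cv2.imwrite(f"pics/{n}0.png",im)
    K,k,R,t=cam(n);print(n,K[0,0],k,-R.T@t,R[2])
    for l in("bottle","stop_grip","clamp_post","foot","canister","tray","jar","curler","stand"):
        for d in cut_out(n,l)[:3]: print(l,round(d["score"],2),np.round(d["bbox"]))
s=observe();print(s,tips_ahead)
E
```

```text
scene 546.0071818182433 -0.06914376273714391 [0.96003597 0.64580118 0.79790582] [-0.39218144 -0.66285213 -0.63782503]
bottle 0.95 [303. 386.  37.  60.]
bottle 0.71 [375. 405.  37.  67.]
stop_grip 0.59 [323. 209.  81.  77.]
clamp_post 0.93 [328. 233.  44.  34.]
foot 0.41 [333. 228.  12.  12.]
tray 0.87 [241. 212.  53.  59.]
jar 0.92 [283. 203.  17.  36.]
curler 0.9 [422. 318.  62.  41.]
stand 0.69 [324. 250. 102. 162.]
top 556.5627664890168 0.029063182623660613 [0.50788423 0.01793493 1.39386951] [ 0.0505431  -0.01605543 -0.99859282]
bottle 0.74 [230. 186.  26.  22.]
bottle 0.64 [194. 221.  27.  28.]
stop_grip 0.73 [292. 252.  71.  70.]
clamp_post 0.67 [293. 252.  76.  64.]
clamp_post 0.58 [283. 226.  56.  13.]
foot 0.33 [254. 302.  31.  51.]
canister 0.76 [195. 297.  42.  34.]
tray 0.72 [428. 234.  47.  49.]
jar 0.7 [424. 280.  28.  25.]
jar 0.69 [195. 220.  26.  24.]
curler 0.65 [254. 303.  31.  51.]
stand 0.87 [299. 254.  80.  71.]
stand 0.53 [428. 234.  50.  53.]
{'time': 1.0, 'joint_pos': array([ 1.12241044e+00,  4.80199106e-01,  1.59627726e+00, -2.58926671e-05,
        1.06512829e+00, -4.66021260e-02]), 'dq': array([ 0.00064732,  0.00127265, -0.00034074,  0.00163557, -0.00282827,
       -0.0012745 ]), 'joint_efforts': array([-4.04492617e-03, -9.50525737e+01, -4.30612922e+01, -6.19518196e-04,
        1.22646605e-03,  5.76926982e-05]), 'tool_pos': array([0.25417774, 0.59823936, 0.24530563]), 'ee_rot': array([ 6.26860827e-01,  3.07839737e+00, -2.69927304e-05]), 'contact_force': array([-0.07721688, -0.59157053, -0.95595089]), 'torque': array([ 0.04189693, -0.03972986, -0.01780303]), 'gripper_force': 0.0, 'grip_width': 0.08531960897579094} 0.014
```

View pics/scene0.png

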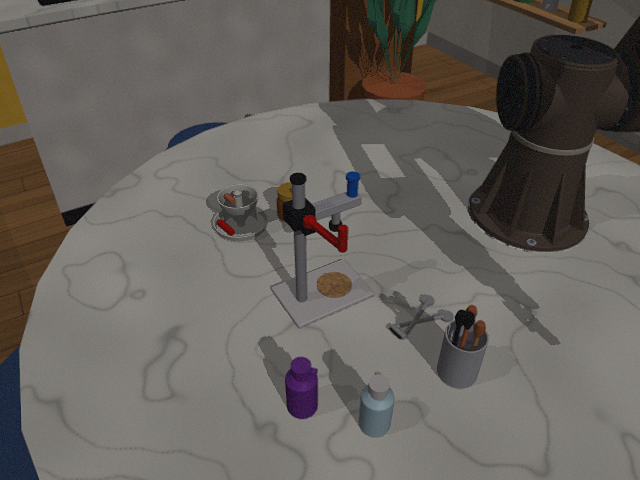

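View pics/top0.png

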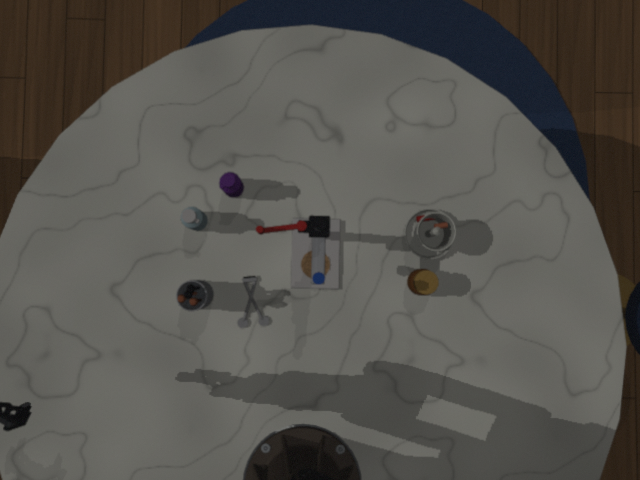

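Candidates: purple bottle (scene 302,388; top 231,184) and pale-blue bottle (scene 376,405; top 194,218). The pale-blue one with the white press-top matches the description, so I'll confirm it in an enlarged crop. The stand's pad is at scene (334,285), the knob at (352,185) and the red post at (343,238).

Run:
```python
from h import *
s=cv2.imread("pics/scene0.png");t=cv2.imread("pics/top0.png")
a=cv2.resize(s[355:445,320:410],(400,400),interpolation=2);b=cv2.resize(t[200:240,174:214],(400,400),interpolation=2)
c=cv2.resize(s[165:315,260:410],(400,200) if 0 else (400,400),interpolation=2)[:,:]
d=cv2.resize(t[205:295,250:350],(444,400),interpolation=2)
cv2.imwrite("pics/m0.png",cv2.resize(np.vstack([np.hstack([a,b,np.zeros((400,44,3),np.uint8)]),np.hstack([c,d])]),(633,600)))
def blobs(im,f,mn=15):
    h=cv2.cvtColor(im,cv2.COLOR_BGR2HSV).astype(int);m=f(h[...,0],h[...,1],h[...,2]).astype(np.uint8)
    n,l,st,c=cv2.connectedComponentsWithStats(m)
    return [(st[i].tolist(),np.round(c[i],1).tolist()) for i in range(1,n) if st[i,4]>mn]
F={"knob":lambda h,s,v:(abs(h-112)<12)&(s>150)&(v>60),"red":lambda h,s,v:((h<6)|(h>174))&(s>170)&(v>60),
"cork":lambda h,s,v:(h>6)&(h<20)&(s>80)&(s<175)&(v>80),"bot":lambda h,s,v:(h>88)&(h<112)&(s>35)&(s<110)&(v>90)}
for n,im in(("scene",s),("top",t)):
    for k,f in F.items():print(n,k,[b for b in blobs(im,f) if 120<b[1][1]<450])
```

```text
scene knob [([175, 134, 12, 5, 16], [180.2, 135.9]), ([346, 172, 14, 26, 253], [352.4, 183.2])]
scene red [([303, 215, 44, 37, 578], [327.9, 232.2]), ([217, 220, 18, 16, 124], [225.6, 227.0])]
scene cork [([0, 143, 40, 25, 446], [18.6, 155.0]), ([628, 155, 12, 10, 51], [635.2, 158.9]), ([24, 166, 21, 9, 44], [34.0, 170.6]), ([24, 173, 26, 13, 140], [35.8, 180.3]), ([2, 176, 13, 5, 17], [7.8, 177.9]), ([0, 179, 22, 15, 127], [10.4, 186.4]), ([0, 185, 74, 64, 2401], [30.8, 216.7]), ([224, 193, 11, 11, 58], [229.3, 197.7]), ([21, 246, 39, 15, 118], [40.6, 252.8]), ([25, 257, 28, 13, 80], [38.1, 263.5]), ([29, 271, 16, 14, 76], [34.7, 277.7]), ([317, 272, 35, 26, 691], [333.8, 284.3]), ([24, 286, 12, 6, 21], [30.6, 288.5]), ([469, 305, 8, 11, 38], [472.9, 309.3]), ([477, 321, 9, 15, 58], [480.9, 326.8]), ([461, 330, 7, 17, 46], [464.5, 337.8]), ([474, 338, 5, 8, 21], [476.0, 341.5])]
scene bot [([362, 389, 32, 48, 956], [378.5, 413.6])]
top knob [([313, 273, 11, 11, 91], [318.1, 277.9])]
top red [([265, 221, 42, 11, 171], [289.7, 226.9]), ([257, 227, 7, 6, 33], [259.8, 229.2])]
top cork [([435, 223, 12, 4, 33], [440.4, 224.8]), ([326, 256, 4, 17, 34], [327.1, 263.7]), ([416, 271, 14, 9, 40], [422.2, 274.4]), ([422, 274, 16, 20, 100], [430.6, 282.0])]
top bot []
```

View pics/m0.png

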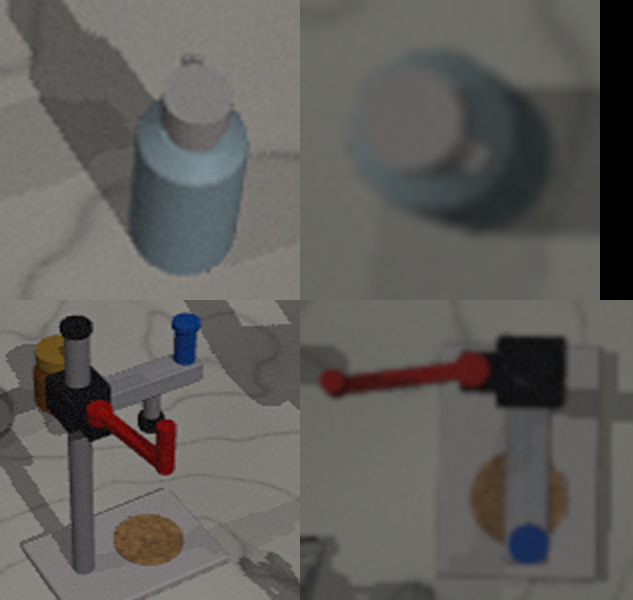

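The crop confirms it: pale blue with a white press-top (cap centre at scene 379,383; top 189,214) and the nozzle pointing right and down in the top view. Next I triangulate.

Run:
```python
from h import *
P=lambda s,t:np.round(tri(("scene",s),("top",t)),4)
print("captop",P((379.1,382.6),(188.7,214)))
for n,uv in(("scene",(379.1,382.6)),("top",(188.7,214))):print(" z.112",atz(n,uv,.112))
print("knobtop",P((353,176),(318.4,278.5)))
print("pad",P((334.3,284.2),(315.7,264.2)),atz("scene",(334.3,284.2),.012),atz("top",(315.7,264.2),.012))
print("posttop",P((343.5,227.5),(259.6,229.6)))
cr=lambda x,y:((x-300)/3.33+250,(y-300)/3.33+205)
print("corners",[np.round(atz("top",cr(*c),.01),4) for c in((440,346),(439,577),(598,578),(602,346))])
sc=lambda x,y:(x/2+260,(y-300)/2+165)
print("corners s",[np.round(atz("scene",sc(*c),.01),4) for c in((23,547),(163,489),(229,562))])
print("noz",atz("top",(( 476-300)/7.5+174,155/7.5+200),.103),atz("scene",(192/3.333+320,60/3.333+355),.103))
# others
for n,uv in(("can",(195,297)),("curl",(254,303)),("purple",(231,184)),("jar",(424,280))): print(n,atz("top",uv,.0))
print(cv2.Rodrigues(observe()["ee_rot"])[0])
```

```text
captop [0.6437 0.2748 0.1128]
 z.112 [0.64168728 0.27559788 0.112     ]
 z.112 [0.64546474 0.27369454 0.112     ]
knobtop [ 0.503  -0.022   0.2614]
pad [ 0.5369 -0.0232  0.0085] [ 0.53748749 -0.01934732  0.012     ] [ 0.53811866 -0.0239935   0.012     ]
posttop [0.5995 0.0992 0.2685]
corners [array([0.6501, 0.0372, 0.01  ]), array([0.4775, 0.0342, 0.01  ]), array([ 0.4791, -0.0843,  0.01  ]), array([ 0.6528, -0.0843,  0.01  ])]
corners s [array([ 0.6523, -0.0745,  0.01  ]), array([ 0.4842, -0.0769,  0.01  ]), array([0.4847, 0.0478, 0.01  ])]
noz [0.63138401 0.25483124 0.103     ] [0.62944353 0.25519146 0.103     ]
can [0.4507889  0.27404307 0.        ]
curl [0.43866014 0.1274284  0.        ]
purple [0.73559088 0.19258614 0.        ]
jar [ 0.50444104 -0.29657965  0.        ]
[[-9.20369806e-01  3.91049127e-01  1.52106450e-05]
 [ 3.91049127e-01  9.20369806e-01 -2.06342491e-05]
 [-2.20684235e-05 -1.30430304e-05 -1.00000000e+00]]
```

Bottle axis is about (0.6435, 0.2747) and pad centre about (0.538, −0.0215), with stand yaw about 0.5°. The knob top at z≈0.261 puts the stop at about 0.011, so the bottle fits underneath without raising it. I'll grip the bottle from the side with the tool pitched 30° below horizontal and pointing along −y.

drive_tool(travel=[[0,0,-1],[0,0,-2],[0,0,-2],[0,0,-2],[0,0,-2],[0,0,-1],[0,0,0],[0,0,0],[0,0,0],[0,0,0],[0,0,0]], dr=[[0,0,8],[0,0,8],[0,0,8],[0,0,8],[0,0,8],[0,0,8],[0,0,9],[0,-8,0],[0,-8,0],[0,-8,0],[0,0,0]], fingers=[1,1,1,1,1,1,1,1,1,1,1])

```text
out of range: row 7 has 9, outside -8.59 to 8.59
```

drive_tool(travel=[[0,0,-1],[0,0,-2],[0,0,-2],[0,0,-2],[0,0,-2],[0,0,-1],[0,0,0],[0,0,0],[0,0,0],[0,0,0],[0,0,0]], dr=[[0,0,8],[0,0,8],[0,0,8],[0,0,8],[0,0,8.5],[0,0,8.5],[0,0,8],[0,-8,0],[0,-8,0],[0,-8,0],[0,0,0]], fingers=[1,1,1,1,1,1,1,1,1,1,1])

```text
time: 2.1
tool_pos: [0.253, 0.5994, 0.3417]
ee_rot: [1.791, 2.138, -0.392]
contact_force: [-0.3, -0.1, -0.6]
grip_width: 0.0851
gripper_force: 0.0
```

Run:
```python
from h import *
s=observe();print(np.round(s["joint_pos"],4),np.round(s["tool_pos"],4));print(np.round(cv2.Rodrigues(s["ee_rot"])[0],3))
```

```text
[ 1.2354  0.6321  1.166  -0.2046  1.7199  1.067 ] [0.253  0.5994 0.3417]
[[-0.16   0.985  0.07 ]
 [ 0.896  0.175 -0.409]
 [-0.415 -0.003 -0.91 ]]
```

drive_tool(travel=[[-1,2,0.7],[-2,3.8,1.4],[-2,3.8,1.4],[-2,3.8,1.4],[-2,3.8,1.4],[-2,3.8,1.4],[-2,3.8,1.4],[-2,3.8,1.4],[-2,3.8,1.4],[-0.7,1.1,0.4],[0,0,0],[0,0,0]], dr=[[0,0,0],[0,0,0],[0,0,0],[0,0,0],[0,0,0],[0,0,0],[0,0,0],[0,0,0],[0,0,0],[0,-8,0],[0,-8,0],[0,0,0]], fingers=[1,1,1,1,1,1,1,1,1,1,1,1])

```text
time: 3.3
tool_pos: [0.6198, 0.4485, 0.3009]
ee_rot: [1.629, 1.948, -0.602]
contact_force: [0.0, 0.3, -2.4]
grip_width: 0.0854
gripper_force: 0.0
```

```bash
cat > kin.py <<'E'
import numpy as np
from scipy.spatial.transform import Rotation as Ro
from scipy.optimize import least_squares
def fk(q,p):
    d1,a1,L2,a3,L4,L6=p
    r=lambda ax,a:Ro.from_euler(ax,a)
    A=r('z',q[0]);B=A*r('y',q[1]);C=B*r('y',q[2]);D=C*r('z',q[3])*r('y',q[4]);E=D*r('z',q[5]+np.pi/2)
    return np.array([0,0,d1])+A.apply([a1,0,0])+B.apply([0,0,L2])+C.apply([a3,0,L4])+D.apply([0,0,L6]),E
E
python3 - <<'E'
from h import *; from kin import *
s=observe();print(np.round(s["joint_pos"],4),np.round(s["tool_pos"],4));print(np.round(cv2.Rodrigues(s["ee_rot"])[0],3))
D=[([1.12241044,.480199,1.596277,0,1.065128,-.046602],[.25417774,.59823936,.24530563]),([1.2354,.6321,1.166,-.2046,1.7199,1.067],[.253,.5994,.3417]),(s["joint_pos"],s["tool_pos"])]
print(np.round(fk(D[2][0],[.4,0,.4,0,.4,.2])[1].as_matrix(),3))
f=lambda p:np.concatenate([fk(q,p)[0]-x for q,x in D])
r=least_squares(f,[.4,.05,.4,0,.4,.2]);print(r.x,np.abs(r.fun).max())
np.save("p.npy",r.x)
E
```

```text
[ 0.8276  0.8838  0.8917 -0.5544  1.8043  0.6413] [0.6198 0.4485 0.3009]
[[-0.137  0.985  0.11 ]
 [ 0.751  0.175 -0.637]
 [-0.647 -0.004 -0.763]]
[[-0.137  0.985  0.11 ]
 [ 0.751  0.175 -0.637]
 [-0.647 -0.004 -0.763]]
[ 0.20983284 -0.01928778  0.56725337 -0.03905439  0.44282655  0.28744681] 0.02720493336214852
```

```bash
sed -i 's/d1,a1,L2,a3,L4,L6=p/d1,a1,L2,a3,L4,L6,b=p/; s/C.apply(\[a3,0,L4\])/C.apply([a3,b,L4])/' kin.py
python3 - <<'E'
from h import *; from kin import *
s=observe()
D=[([1.12241044,.480199,1.596277,0,1.065128,-.046602],[.25417774,.59823936,.24530563]),([1.2354,.6321,1.166,-.2046,1.7199,1.067],[.253,.5994,.3417]),(s["joint_pos"],s["tool_pos"])]
f=lambda p:np.concatenate([fk(q,p)[0]-x for q,x in D])
r=least_squares(f,[.4,.05,.4,0,.4,.2,.03]);print(r.x,np.abs(r.fun).max())
np.save("p.npy",r.x);p=r.x
def tgt(psi,al):
    z=np.array([np.cos(psi)*np.cos(al),np.sin(psi)*np.cos(al),-np.sin(al)]);y=np.array([-np.sin(psi),np.cos(psi),0]);return z,np.c_[np.cross(y,z),y,z]
lo=[-2.75,-.82,.23,-1.56,.09,-2.92];hi=[2.75,2.05,2.67,4.7,2.69,2.92]
for name,P in(("bottle",[.6435,.2747,.062]),("pad",[.538,-.0215,.076])):
  for psi in(-80,-95,-70):
    for al in(30,25):
      z,R=tgt(np.radians(psi),np.radians(al))
      for back in(.14,-.005):
        X=np.array(P)-z*back
        g=lambda q:np.r_[(fk(q,p)[0]-X)*5,(fk(q,p)[1].inv()*Ro.from_matrix(R)).as_rotvec()]
        k=least_squares(g,s["joint_pos"],bounds=(lo,hi));q=k.x
        p6=p.copy();p6[5]=0
        print(name,psi,al,back,np.round(q,2),"err",round(np.abs(k.fun).max(),4),"wrist",np.round(fk(q,p6)[0],3))
E
```

```text
[3.17802556e-01 1.25469949e-04 5.97162576e-01 3.30352467e-02
 4.45005101e-01 3.57659143e-01 3.02726805e-02] 2.8815626990696952e-05
bottle -80 30 0.14 [ 0.85  1.13  1.   -0.76  1.77  0.83] err 0.0 wrist [0.569 0.699 0.311]
bottle -80 30 -0.005 [ 0.74  1.12  1.25 -0.82  1.54  0.94] err 0.0 wrist [0.59  0.575 0.238]
bottle -80 25 0.14 [ 0.87  1.19  0.94 -0.81  1.84  0.83] err 0.0 wrist [0.565 0.719 0.272]
bottle -80 25 -0.005 [ 0.75  1.16  1.22 -0.86  1.61  0.95] err 0.0 wrist [0.588 0.589 0.211]
bottle -95 30 0.14 [ 0.77  1.27  0.64 -0.69  2.04  0.81] err 0.0 wrist [0.681 0.704 0.311]
bottle -95 30 -0.005 [ 0.68  1.19  1.04 -0.69  1.74  0.96] err 0.0 wrist [0.67  0.579 0.238]
bottle -95 25 0.14 [ 0.78  1.36  0.54 -0.75  2.12  0.77] err 0.0 wrist [0.683 0.724 0.272]
bottle -95 25 -0.005 [ 0.69  1.24  0.99 -0.73  1.81  0.95] err 0.0 wrist [0.671 0.593 0.211]
bottle -70 30 0.14 [ 0.9   1.05  1.21 -0.83  1.61  0.85] err 0.0 wrist [0.496 0.68  0.311]
bottle -70 30 -0.005 [ 0.77  1.07  1.39 -0.93  1.4   0.95] err 0.0 wrist [0.539 0.562 0.238]
bottle -70 25 0.14 [ 0.92  1.11  1.17 -0.87  1.67
[... 502 characters left out ...]
0.14 [ 0.57  0.88  1.61 -0.76  1.5   1.07] err 0.0 wrist [0.576 0.408 0.325]
pad -95 30 -0.005 [ 0.42  0.93  1.79 -0.91  1.28  1.19] err 0.0 wrist [0.565 0.283 0.252]
pad -95 25 0.14 [ 0.6   0.95  1.57 -0.78  1.56  1.1 ] err 0.0 wrist [0.577 0.428 0.286]
pad -95 25 -0.005 [ 0.44  0.98  1.76 -0.93  1.35  1.22] err 0.0 wrist [0.566 0.297 0.225]
pad -70 30 0.14 [ 0.72  0.76  2.   -1.04  1.22  1.19] err 0.0 wrist [0.391 0.383 0.325]
pad -70 30 -0.005 [ 0.49  0.88  2.08 -1.33  1.08  1.37] err 0.0 wrist [0.434 0.265 0.252]
pad -70 25 0.14 [ 0.75  0.84  1.98 -1.05  1.28  1.26] err 0.0 wrist [0.384 0.402 0.286]
pad -70 25 -0.005 [ 0.52  0.94  2.06 -1.34  1.16  1.42] err 0.0 wrist [0.429 0.279 0.225]
```

```bash
cat > plan.py <<'E'
from h import *; from kin import *
def tgt(psi,al):
    psi,al=np.radians([psi,al]);z=np.array([np.cos(psi)*np.cos(al),np.sin(psi)*np.cos(al),-np.sin(al)]);y=np.array([-np.sin(psi),np.cos(psi),0]);return np.c_[np.cross(y,z),y,z]
def go(R,*Xs):
    s=observe();R0=cv2.Rodrigues(s["ee_rot"])[0];x=s["tool_pos"]
    print("turn deg",np.round(np.degrees(Ro.from_matrix(R0.T@R).as_rotvec()),2))
    for X in Xs: print("shift cm",np.round(R.T@(np.array(X)-x)*100,2),"to",np.round(X,4)); x=np.array(X)
E
python3 - <<'E'
from plan import *
R=tgt(-95,30);z=R[:,2];G=np.array([.6435,.2747,.062])+.005*z
go(R,G-.14*z,G);print(z)
E
```

```text
turn deg [ 11.48 -19.57   9.92]
shift cm [12.14  3.87 13.26] to [0.6537 0.3912 0.1295]
shift cm [-0.  0. 14.] to [0.6431 0.2704 0.0595]
[-0.07547909 -0.86272992 -0.5       ]
```

drive_tool(travel=[[0,0,0],[0,0,0],[0,0,0],[1,0.4,1.2],[2,0.6,2],[2.4,0.75,2.6],[2.4,0.75,2.6],[2.4,0.75,2.6],[1.4,0.5,1.7],[0.54,0.12,0.56],[0,0,0]], dr=[[3.83,-6.52,3.31],[3.83,-6.52,3.31],[3.83,-6.52,3.31],[0,0,0],[0,0,0],[0,0,0],[0,0,0],[0,0,0],[0,0,0],[0,0,0],[0,0,0]], fingers=[1,1,1,1,1,1,1,1,1,1,1])

```text
time: 4.4
tool_pos: [0.6553, 0.391, 0.1335]
ee_rot: [1.672, 1.525, -0.955]
contact_force: [0.2, -0.1, 0.5]
grip_width: 0.0852
gripper_force: 0.0
```

Run:
```python
from plan import *
R=tgt(-95,30);z=R[:,2];G=np.array([.6435,.2747,.062])+.005*z
go(R,G)
a=read_camera("scene");b=read_camera("top")
m=np.hstack([cv2.resize(a[240:480,260:500],(400,400)),cv2.resize(b[110:290,130:310],(400,400))]);cv2.imwrite("pics/pre.png",m)
```

```text
turn deg [-0.07 -0.4  -0.2 ]
shift cm [ 0.34 -0.17 14.2 ] to [0.6431 0.2704 0.0595]
```

View pics/pre.png

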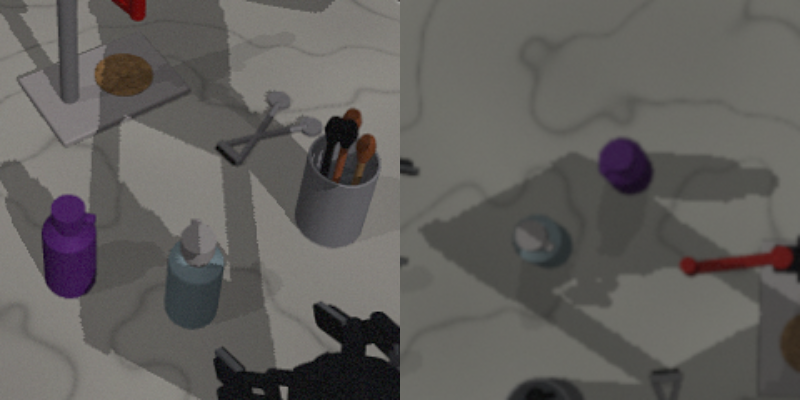

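The scene crop shows the pale-blue bottle at about (195,280), straight ahead of the open fingers (230,365 and 330,320). The view is clear, so I advance and grip.

drive_tool(travel=[[0.34,-0.17,1.5],[0,0,2.5],[0,0,2.5],[0,0,2.5],[0,0,2.5],[0,0,1.5],[0,0,1.2],[0,0,0],[0,0,0],[0,0,0],[0,0,0],[0,0,0]], dr=[[0,0,0],[0,0,0],[0,0,0],[0,0,0],[0,0,0],[0,0,0],[0,0,0],[0,0,0],[0,0,0],[0,0,0],[0,0,0],[0,0,0]], fingers=[1,1,1,1,1,1,1,1,0.75,0.5,0.4,0.4], newtons=40)

```text
time: 5.7
tool_pos: [0.6431, 0.2721, 0.0594]
ee_rot: [1.671, 1.525, -0.953]
contact_force: [-0.8, 3.6, 5.6]
grip_width: 0.0506
gripper_force: 40.8
```

Run:
```python
from plan import *
s=observe();print(s["time"],s["tool_pos"],s["contact_force"],s["grip_width"],s["gripper_force"])
```

```text
5.7 [0.64305582 0.27213552 0.05937695] [-0.77578223  3.55595995  5.5999725 ] 0.05063091629064031 40.83815485239029
```

drive_tool(travel=[[-0.4,0,-0.25],[-0.9,0,-0.5],[-1.3,0,-0.75],[-1.3,0,-0.75],[-1.3,0,-0.75],[0,0,0],[0,0,0]], dr=[[0,0,0],[0,0,0],[0,0,0],[0,0,0],[0,0,0],[0,0,0],[0,0,0]], fingers=[0.4,0.4,0.4,0.4,0.4,0.4,0.4])

```text
time: 6.4
tool_pos: [0.6428, 0.271, 0.1193]
ee_rot: [1.672, 1.525, -0.953]
contact_force: [0.2, 0.4, -2.5]
grip_width: 0.051
gripper_force: 41.9
```

Run:
```python
from plan import *
s=observe();print(s["tool_pos"],s["contact_force"],s["grip_width"])
a=read_camera("scene");b=read_camera("top")
m=np.hstack([cv2.resize(a[300:480,290:470],(400,400)),cv2.resize(b[170:260,140:230],(400,400))]);cv2.imwrite("pics/lift.png",m)
```

```text
[0.6427847  0.27095893 0.11925302] [ 0.19648497  0.40120366 -2.48228146] 0.05104219582577674
```

View pics/lift.png

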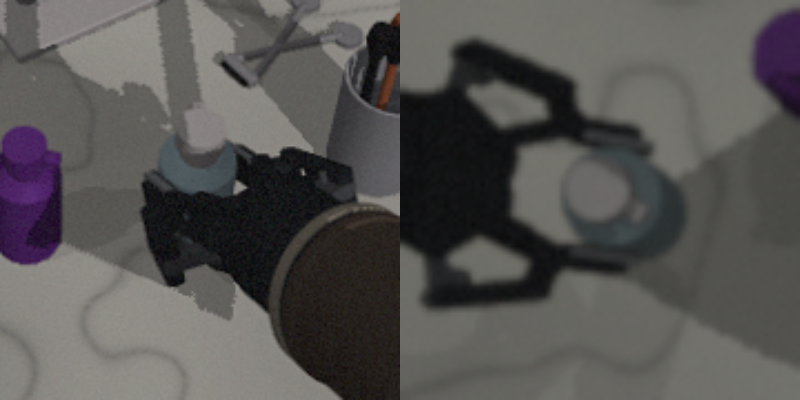

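Run:
```python
from plan import *
print(tri(("scene",(382.7,353.1)),("top",(184.3,212.3))),atz("top",(184.3,212.3),.172),atz("scene",(382.7,353.1),.172))
# known shift from grasp pose; waypoints
R=tgt(-95,30);s=observe();x=s["tool_pos"];off=x-np.array([.6435,.2747,.06])  # TCP minus bottle origin
P=np.array([.538,-.0215,.012])
go(R,P+off+[0,.19,.03],P+off+[0,0,.012],P+off)
```

```text
[0.64053928 0.27149502 0.17715954] [0.6425485  0.27142648 0.172     ] [0.63638466 0.26947237 0.172     ]
turn deg [-0.05 -0.33 -0.19]
shift cm [-4.19 -9.58 10.86] to [0.5369 0.1645 0.1001]
shift cm [-7.91  1.66 17.29] to [ 0.5369 -0.0255  0.0821]
shift cm [1.04 0.   0.6 ] to [ 0.5369 -0.0255  0.0701]
```

Run:
```python
from plan import *
R=cv2.Rodrigues(observe()["ee_rot"])[0];x=observe()["tool_pos"];off=x-np.array([.643,.273,.06])
P=np.array([.538,-.0215,.012]);print(off)
go(R,P+off+[.028,.152,.028],P+off+[0,0,.01],P+off)
```

```text
[-0.00060456 -0.00233614  0.05809018]
turn deg [0. 0. 0.]
shift cm [-5.8  -6.4  13.85] to [0.5654 0.1282 0.0981]
shift cm [-6.22 -1.43 14.19] to [ 0.5374 -0.0238  0.0801]
shift cm [ 0.86 -0.    0.51] to [ 0.5374 -0.0238  0.0701]
```

drive_tool(travel=[[-0.5,-0.6,1.25],[-1.1,-1.2,2.6],[-1.4,-1.5,3.3],[-1.4,-1.5,3.3],[-1,-1.1,2.4],[-0.4,-0.5,1],[0,0,0],[0,0,0]], dr=[[0,0,0],[0,0,0],[0,0,0],[0,0,0],[0,0,0],[0,0,0],[0,0,0],[0,0,0]], fingers=[0.4,0.4,0.4,0.4,0.4,0.4,0.4,0.4])

```text
time: 7.3
tool_pos: [0.5663, 0.129, 0.0983]
ee_rot: [1.671, 1.525, -0.954]
contact_force: [0.4, -0.0, -2.4]
grip_width: 0.0504
gripper_force: 42.2
```

Run:
```python
from plan import *
s=observe();R=cv2.Rodrigues(s["ee_rot"])[0];print(s["contact_force"],s["grip_width"],s["joint_pos"])
go(R,[.5374,-.0238,.0801],[.5374,-.0238,.0701])
a=read_camera("scene");b=read_camera("top")
m=np.hstack([cv2.resize(a[160:400,250:490],(400,400)),cv2.resize(b[190:310,180:330],(400,320)) if 0 else cv2.resize(b[180:310,200:330],(400,400))]);cv2.imwrite("pics/mid.png",m)
```

```text
[ 0.3552449  -0.04625888 -2.38295229] 0.0503851095029742 [ 0.59313833  0.97259082  1.52149751 -0.73768019  1.49480085  1.08530418]
turn deg [0. 0. 0.]
shift cm [-6.26 -1.52 14.27] to [ 0.5374 -0.0238  0.0801]
shift cm [ 0.86 -0.    0.51] to [ 0.5374 -0.0238  0.0701]
```

View pics/mid.png

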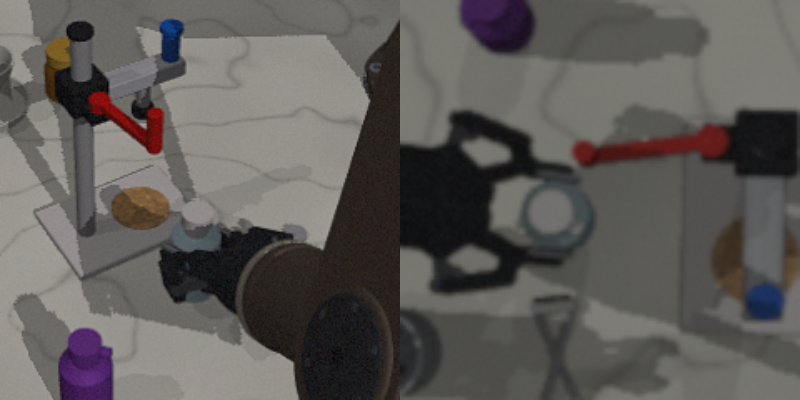

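Scene crop shows the upright bottle at about (198,225), clear of the lever post (155,130) and heading for the pad (140,207). I move in.

drive_tool(travel=[[-0.5,-0.12,1.2],[-1.1,-0.28,2.5],[-1.2,-0.3,2.8],[-1.2,-0.3,2.8],[-1.1,-0.25,2.4],[-0.7,-0.17,1.6],[-0.46,-0.1,0.97],[0,0,0],[0,0,0]], dr=[[0,0,0],[0,0,0],[0,0,0],[0,0,0],[0,0,0],[0,0,0],[0,0,0],[0,0,0],[0,0,0]], fingers=[0.4,0.4,0.4,0.4,0.4,0.4,0.4,0.4,0.4])

```text
time: 8.3
tool_pos: [0.5372, -0.0239, 0.0804]
ee_rot: [1.671, 1.525, -0.954]
contact_force: [-0.1, 0.1, -1.8]
grip_width: 0.0504
gripper_force: 42.2
```

Run:
```python
from plan import *
s=observe();R=cv2.Rodrigues(s["ee_rot"])[0];print(s["contact_force"],s["grip_width"])
go(R,[.5374,-.0238,.0701])
a=read_camera("scene");b=read_camera("top")
print("mid cap",atz("top",(248.1,249.2),.1525))
m=np.hstack([cv2.resize(a[170:320,270:420],(400,400)),cv2.resize(b[210:300,260:350],(400,400))]);cv2.imwrite("pics/pad.png",m)
```

```text
[-0.10642279  0.13339959 -1.75136312] 0.050449771414664564
turn deg [0. 0. 0.]
shift cm [0.89 0.01 0.51] to [ 0.5374 -0.0238  0.0701]
mid cap [0.56536689 0.131598   0.1525    ]
```

View pics/pad.png

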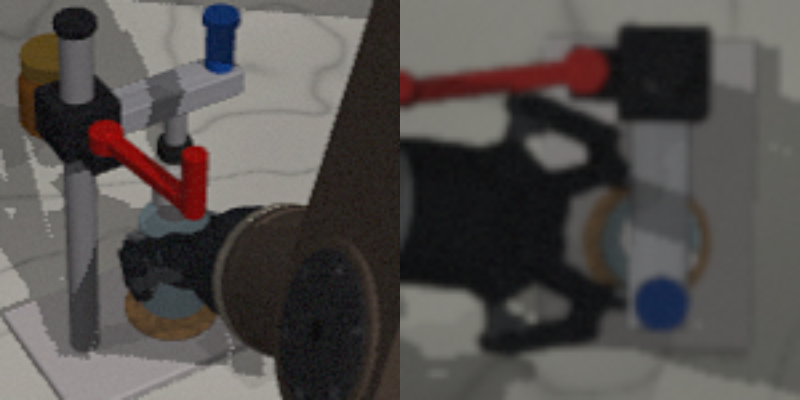

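The bottle is over the pad: its body spans columns 605–698 in the top crop against the pad's 583–710, centred once parallax is allowed for. I lower it slowly.

drive_tool(travel=[[0.2,0,0.12],[0.2,0,0.12],[0.2,0,0.12],[0.15,0,0.08],[0.1,0,0.06],[0,0,0],[0,0,0]], dr=[[0,0,0],[0,0,0],[0,0,0],[0,0,0],[0,0,0],[0,0,0],[0,0,0]], fingers=[0.4,0.4,0.4,0.4,0.4,0.4,0.4])

```text
time: 9.1
tool_pos: [0.5366, -0.0246, 0.0713]
ee_rot: [1.67, 1.523, -0.956]
contact_force: [-1.8, 2.7, 8.0]
grip_width: 0.0504
gripper_force: 42.7
```

drive_tool(travel=[[0,0,0],[0,0,0],[0,0,0],[0,0,0],[0,0,0],[0,0,-1],[0,0,-2],[0,0,-2.5],[0,0,-3],[0,0,-3],[0,0,-3],[0,0,0]], dr=[[0,0,0],[0,0,0],[0,0,0],[0,0,0],[0,0,0],[0,0,0],[0,0,0],[0,0,0],[0,0,0],[0,0,0],[0,0,0],[0,0,0]], fingers=[0.63,0.68,0.75,0.85,0.85,0.85,0.85,0.85,0.85,0.85,0.85,0.85])

```text
time: 10.3
tool_pos: [0.549, 0.1049, 0.1461]
ee_rot: [1.671, 1.527, -0.947]
contact_force: [0.3, -0.4, 0.7]
grip_width: 0.0726
gripper_force: 0.0
```

Run:
```python
from plan import *
s=observe();print(s["tool_pos"],s["contact_force"])
a=read_camera("scene");b=read_camera("top")
m=np.hstack([cv2.resize(a[170:320,270:420],(400,400)),cv2.resize(b[210:300,260:350],(400,400))]);cv2.imwrite("pics/placed.png",m)
```

```text
[0.54899265 0.10487592 0.1460669 ] [ 0.28339706 -0.38049134  0.71214604]
```

View pics/placed.png

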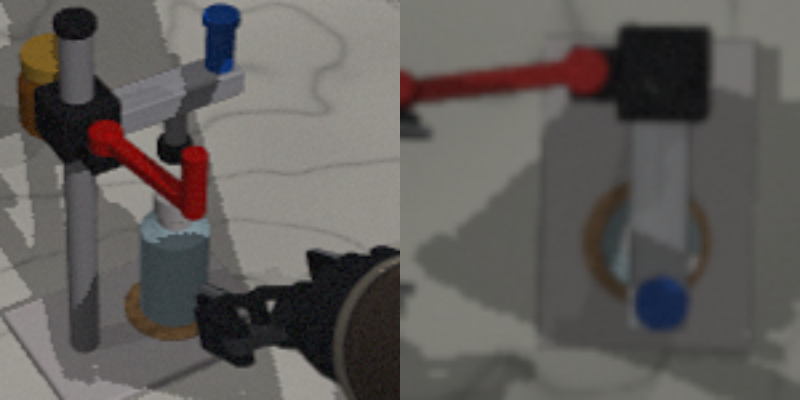

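The bottle stands upright on the pad at about (173,270) in the scene crop, and the gripper is clear. I'll check centring numerically and plan the next moves.

Run:
```python
from plan import *
th=np.linspace(0,6.28,90)
def ring(c,r,z):return np.c_[c[0]+r*np.cos(th),c[1]+r*np.sin(th),0*th+z]
f=lambda n,P,o,k:(proj(n,P)-o)*k
for c in((.538,-.0215),(.533,-.0215),(.538,-.0265)):
    q=f("scene",np.vstack([ring(c,.026,.012),ring(c,.026,.08)]),(270,170),400/150);t=f("top",ring(c,.026,.09),(260,210),400/90)+[400,0]
    print(c,"s L/R/B",q[:,0].min(),q[:,0].max(),q[:,1].max(),"top L/R/T/B",t.min(0),t.max(0))
q=f("scene",ring((.538,-.0215),.036,.012),(270,170),400/150);print("pad s",q.min(0),q.max(0));q=f("top",ring((.538,-.0215),.036,.012),(260,210),400/90)+[400,0];print("pad t",q.min(0),q.max(0))
s=observe();R0=cv2.Rodrigues(s["ee_rot"])[0];print(np.round(R0,3),s["joint_pos"])
# to tool down, y along world x
p=np.load("p.npy");lo=[-2.75,-.82,.23,-1.56,.09,-2.92];hi=[2.75,2.05,2.67,4.7,2.69,2.92]
for yaw in(-5,85,-60,30):
  R=(Ro.from_euler('z',yaw,degrees=True)*Ro.from_matrix([[0,1,0],[1,0,0],[0,0,-1]])).as_matrix()
  for X in([.503,-.022,.30],[.503,-.022,.239],[.63,.10,.25],[.534,.047,.23]):
    g=lambda q:np.r_[(fk(q,p)[0]-X)*5,(fk(q,p)[1].inv()*Ro.from_matrix(R)).as_rotvec()]
    k=least_squares(g,np.clip(s["joint_pos"],lo,hi),bounds=(lo,hi));print(yaw,X,np.round(k.x,2),round(np.abs(k.fun).max(),4))
```

```text
(0.538, -0.0215) s L/R/B 135.32612002146212 206.41669780940416 327.623567758006 top L/R/T/B [598.08572453 188.61045835] [696.65520166 287.24336968]
(0.533, -0.0215) s L/R/B 140.97829975377832 212.173291963121 325.1952021444981 top L/R/T/B [597.89068619 198.07591632] [696.48003793 296.74890799]
(0.538, -0.0265) s L/R/B 131.96941477574228 202.7532576198849 323.48382209488256 top L/R/T/B [607.56987349 188.80883155] [706.12760364 287.43644854]
pad s [122.20113004 270.42468743] [216.65234479 337.31324806]
pad t [578.68229184 176.66105224] [707.47697199 305.54286243]
[[ 0.048  0.996 -0.074]
 [ 0.504 -0.088 -0.859]
 [-0.862  0.004 -0.506]] [ 0.57599739  0.87865885  1.60918271 -0.75133343  1.49101391  1.07327055]
-5 [0.503, -0.022, 0.3] [-0.1   0.22  1.86  0.    1.07 -0.02] 0.0
-5 [0.503, -0.022, 0.239] [-0.1   0.28  1.93  0.    0.92 -0.02] 0.0
-5 [0.63, 0.1, 0.25] [0.11 0.46 1.62 0.   1.06 0.2 ] 0.0
-5 [0.534, 0.047, 0.23] [0.03 0.34 1.87 0.   0.93 0.12] 0.0
85 [0.503, -0.022, 0.3] [-0.1   0.22  1.86  0.    1.07 -1.59] 0.0
85 [0.503, -0.022, 0.239] [-0.1   0.28  1.93 -0.    0.92 -1.59] 0.0
85 [0.63, 0.1, 0.25] [ 0.11  0.46  1.62  0.    1.06 -1.37] 0.0
85 [0.534, 0.047, 0.23] [ 0.03  0.34  1.87  0.    0.93 -1.45] 0.0
-60 [0.503, -0.022, 0.3] [-0.1   0.22  1.86  0.    1.07  0.94] 0.0
-60 [0.503, -0.022, 0.239] [-0.1   0.28  1.93 -0.    0.92  0.94] 0.0
-60 [0.63, 0.1, 0.25] [ 0.11  0.46  1.62 -0.    1.06  1.16] 0.0
-60 [0.534, 0.047, 0.23] [ 0.03  0.34  1.87 -0.    0.93  1.08] 0.0
30 [0.503, -0.022, 0.3] [-0.1   0.22  1.86 -0.    1.07 -0.63] 0.0
30 [0.503, -0.022, 0.239] [-0.1   0.28  1.93 -0.    0.92 -0.63] 0.0
30 [0.63, 0.1, 0.25] [ 0.11  0.46  1.62 -0.    1.06 -0.41] 0.0
30 [0.534, 0.047, 0.23] [ 0.03  0.34  1.87 -0.    0.93 -0.49] 0.0
```

The bottle is within about 3 mm of the pad centre. I back off, rise, turn the tool down and shut the fingers so I can press the knob.

drive_tool(travel=[[0,0,-2],[0,0,-3.5],[0,0,-3.5],[-2.5,0,-1.5],[-3.5,0,-2],[-3.5,0,-2],[-2.5,0,-1.5],[0,0,0],[0,0,0],[0,0,0],[0,0,0],[0,0,0]], dr=[[0,0,0],[0,0,0],[0,0,0],[0,0,0],[0,0,0],[0,0,0],[0,0,0],[0,7.5,0],[0,8.5,0],[0,8.5,0],[0,8.5,0],[0,8.5,0]], fingers=[0.85,0.85,0.85,0.85,0.85,0.85,0.85,0,0,0,0,0])

```text
time: 11.6
tool_pos: [0.5539, 0.1774, 0.3287]
ee_rot: [2.149, 1.963, -0.332]
contact_force: [0.0, -1.1, -0.0]
grip_width: 0.0011
gripper_force: 0.0
```

Run:
```python
from plan import *; import rig
R=(Ro.from_euler('z',-5,degrees=True)*Ro.from_matrix([[0,1,0],[1,0,0],[0,0,-1]])).as_matrix()
go(R,[.503,-.022,.34],[.503,-.022,.30]);print(observe()["joint_pos"],observe()["tool_pos"],rig.tips_ahead)
```

```text
turn deg [ 0.23 17.81 -0.17]
shift cm [-20.31  -3.34  -1.13] to [ 0.503 -0.022  0.34 ]
shift cm [0. 0. 4.] to [ 0.503 -0.022  0.3  ]
[ 0.42329676  0.39713359  1.56248852 -0.27926491  1.34343687  0.59901754] [0.55394809 0.17744339 0.32871579] 0.014
```

drive_tool(travel=[[0,0,0],[0,0,0],[0,0,0],[-2,-0.3,-1.2],[-4,-0.7,0],[-4.5,-0.75,0],[-4.5,-0.75,0],[-3.5,-0.6,0],[-1.8,-0.24,0],[0,0,2],[0,0,2],[0,0,0]], dr=[[0,6,0],[0,6,0],[0,5.8,0],[0,0,0],[0,0,0],[0,0,0],[0,0,0],[0,0,0],[0,0,0],[0,0,0],[0,0,0],[0,0,0]], fingers=[0,0,0,0,0,0,0,0,0,0,0,0])

```text
time: 12.8
tool_pos: [0.5007, -0.0224, 0.299]
ee_rot: [2.318, 2.117, -0.009]
contact_force: [-0.0, 0.1, -0.6]
grip_width: -0.0002
gripper_force: 0.0
```

Run:
```python
from plan import *
s=observe();R=cv2.Rodrigues(s["ee_rot"])[0];print(np.round(R,3),s["contact_force"])
go(R,[.503,-.022,.28])
a=read_camera("scene");b=read_camera("top")
m=np.hstack([cv2.resize(a[120:270,270:420],(400,400)),cv2.resize(b[210:310,250:350],(400,400))]);cv2.imwrite("pics/knob.png",m)
```

```text
[[ 0.091  0.996 -0.002]
 [ 0.996 -0.091 -0.006]
 [-0.006 -0.002 -1.   ]] [-0.01355708  0.08893883 -0.59848137]
turn deg [0. 0. 0.]
shift cm [0.07 0.23 1.9 ] to [ 0.503 -0.022  0.28 ]
```

View pics/knob.png

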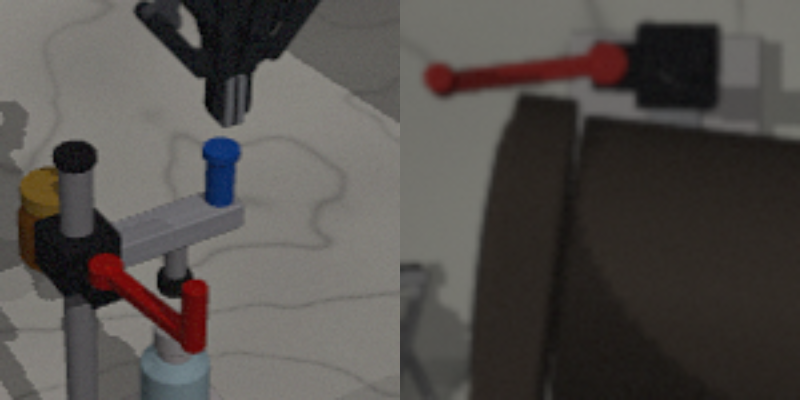

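Closed fingertips (228,125) sit just above the blue knob (221,145). I press down in stages.

drive_tool(travel=[[0,0.2,1],[0,0,1],[0,0,0.5],[0,0,0.5],[0,0,0.5],[0,0,0]], dr=[[0,0,0],[0,0,0],[0,0,0],[0,0,0],[0,0,0],[0,0,0]], fingers=[0,0,0,0,0,0])

```text
time: 13.5
tool_pos: [0.5045, -0.0224, 0.2657]
ee_rot: [2.314, 2.116, -0.005]
contact_force: [0.5, 0.0, 0.3]
grip_width: 0.0002
gripper_force: 0.0
```

drive_tool(travel=[[0,0,0.4],[0,0,0.4],[0,0,0]], dr=[[0,0,0],[0,0,0],[0,0,0]], fingers=[0,0,0])

```text
time: 13.8
tool_pos: [0.5046, -0.0225, 0.2578]
ee_rot: [2.314, 2.116, -0.004]
contact_force: [0.1, 0.6, -0.1]
grip_width: 0.0001
gripper_force: 0.0
```

Run:
```python
from plan import *
s=observe();print(s["tool_pos"],s["contact_force"])
a=read_camera("scene");cv2.imwrite("pics/press.png",cv2.resize(a[120:300,270:420],(500,600)))
```

```text
[ 0.50463431 -0.022538    0.25784042] [ 0.06760617  0.58340925 -0.06555275]
```

```bash
cat > kb.py <<'E'
from plan import *
def knob(im):
    h=cv2.cvtColor(im,cv2.COLOR_BGR2HSV).astype(int);m=((abs(h[...,0]-112)<12)&(h[...,1]>150)&(h[...,2]>60)).astype(np.uint8);m[:150]=0
    n,l,st,c=cv2.connectedComponentsWithStats(m);i=1+np.argmax(st[1:,4]);return st[i],np.round(c[i],1)
def red(im):
    h=cv2.cvtColor(im,cv2.COLOR_BGR2HSV).astype(int);m=(((h[...,0]<6)|(h[...,0]>174))&(h[...,1]>170)&(h[...,2]>60)).astype(np.uint8)
    n,l,st,c=cv2.connectedComponentsWithStats(m);return [(st[i],np.round(c[i],1)) for i in range(1,n) if st[i,4]>30]
def kz(stop,xy=(.503,-.022)):
    th=np.linspace(0,6.28,40);P=np.vstack([np.c_[xy[0]+r*np.cos(th),xy[1]+r*np.sin(th),0*th+z-stop] for r,z in((.013,.272),(.013,.264),(.01,.264),(.01,.23))]);q=proj("scene",P);return q.min(0),q.max(0)
E
python3 - <<'E'
from kb import *
im0=cv2.imread("pics/scene0.png");im=cv2.imread("pics/knob.png")
a=read_camera("scene");print(knob(im0),knob(a),red(a)[0])
for s in(0,.005,.011,.02,.03):print(s,kz(s))
E
```

```text
(array([346, 172,  14,  26, 253], dtype=int32), array([352.4, 183.2])) (array([346, 184,  13,  23, 197], dtype=int32), array([351.9, 195.6])) (array([217, 220,  18,  16, 123], dtype=int32), array([225.6, 227. ]))
0 (array([345.23853175, 166.89416316]), array([360.16543065, 193.73589894]))
0.005 (array([345.15633886, 169.27191903]), array([360.03443151, 196.00877235]))
0.011 (array([345.05832943, 172.10535271]), array([359.87822027, 198.71712235]))
0.02 (array([344.9125757 , 176.31529899]), array([359.64590506, 202.74102053]))
0.03 (array([344.75238022, 180.93720744]), array([359.39056156, 207.15841375]))
```

The image shows the stop tracking the fingertips: knob bottom edge at row 207 gives stop≈0.030, so the tip is 14 mm ahead as modelled. Foot contact is expected at TCP z≈0.244, and I go to 0.239.

drive_tool(travel=[[0,0,0.3],[0,0,0.3],[0,0,0.3],[0,0,0.3],[0,0,0.2],[0,0,0.2],[0,0,0.2],[0,0,0.1],[0,0,0]], dr=[[0,0,0],[0,0,0],[0,0,0],[0,0,0],[0,0,0],[0,0,0],[0,0,0],[0,0,0],[0,0,0]], fingers=[0,0,0,0,0,0,0,0,0])

```text
time: 14.8
tool_pos: [0.5049, -0.0226, 0.2392]
ee_rot: [2.314, 2.115, -0.004]
contact_force: [1.0, 0.6, 0.4]
grip_width: -0.0001
gripper_force: 0.5
```

drive_tool(travel=[[0,0,0],[0,0,0],[0,0,-1],[0,0,-3],[0,0,-3],[0,0,-2],[0,0,0]], dr=[[0,0,0],[0,0,0],[0,0,0],[0,0,0],[0,0,0],[0,0,0],[0,0,0]], fingers=[0,0,0,0,0,0,0])

```text
time: 15.5
tool_pos: [0.5058, -0.0222, 0.3327]
ee_rot: [2.311, 2.113, 0.001]
contact_force: [0.5, -0.7, -0.8]
grip_width: 0.0002
gripper_force: 0.0
```

Run:
```python
from kb import *
a=read_camera("scene");cv2.imwrite("pics/p2.png",a);print(knob(a));
for s in(.042,.047,.05):print(s,kz(s))
for s,c in red(a):print(s,c)
b=read_camera("top");cv2.imwrite("pics/t2.png",b)
for s,c in red(b):print("top",s,c)
cv2.imwrite("pics/after.png",cv2.resize(a[150:310,250:410],(600,600),interpolation=2))
s=observe();print(s["tool_pos"],s["time"])
```

```text
(array([345, 190,  14,  25, 236], dtype=int32), array([351.6, 201.4]))
0.042 (array([344.56254604, 186.40726385]), array([359.08796273, 212.38608845]))
0.047 (array([344.48421147, 188.66227126]), array([358.96309221, 214.54107335]))
0.05 (array([344.43742412, 190.00852238]), array([358.88850899, 215.82758313]))
[217 220  18  16 125] [225.6 227. ]
[303 233  44  38 545] [327.4 250.9]
top [266 223  40  10 154] [290.4 228.4]
[ 0.50456558 -0.02206181  0.32982544] 15.6
```

Stop measures about 0.048 (knob rows 190–215), so the foot is pressed about 5 mm into its spring. Next I plan the clamp sweep.

Run:
```python
from kb import *
s=observe();R=cv2.Rodrigues(s["ee_rot"])[0]
pv=np.array([.613,.017]);A=lambda f:[*(pv+.086*np.array([-np.sin(f),np.cos(f)])),.221]
a=A(-.16);go(R,[s["tool_pos"][0],s["tool_pos"][1],.375],[a[0],a[1],.375],a,*[A(f) for f in np.linspace(-.16,1.158,12)[1:]])
# predicted scene pixels of the post, for checking
for f in(0.1,.163,.25):
  c=pv+.085*np.array([-np.sin(f),np.cos(f)]);print(f,proj("scene",[[*c,.2325],[*c,.1965]]),proj("top",[[*c,.2325]]))
```

```text
turn deg [0. 0. 0.]
shift cm [-0.03  0.02 -4.52] to [ 0.5046 -0.0221  0.375 ]
shift cm [13.44 11.06 -0.04] to [0.6267 0.1019 0.375 ]
shift cm [ 0.1  -0.06 15.4 ] to [0.6267 0.1019 0.221 ]
shift cm [ 0.01 -1.03 -0.  ] to [0.6165 0.1029 0.221 ]
shift cm [-0.11 -1.02 -0.  ] to [0.6062 0.1027 0.221 ]
shift cm [-0.23 -1.   -0.  ] to [0.596  0.1013 0.221 ]
shift cm [-0.35 -0.97 -0.  ] to [0.586  0.0987 0.221 ]
shift cm [-0.47 -0.92 -0.  ] to [0.5764 0.0948 0.221 ]
shift cm [-0.57 -0.86  0.  ] to [0.5674 0.0899 0.221 ]
shift cm [-0.67 -0.78  0.  ] to [0.559  0.0839 0.221 ]
shift cm [-0.76 -0.7   0.  ] to [0.5514 0.077  0.221 ]
shift cm [-0.84 -0.6   0.  ] to [0.5447 0.0692 0.221 ]
shift cm [-0.9 -0.5  0. ] to [0.5389 0.0607 0.221 ]
shift cm [-0.96 -0.38  0.  ] to [0.5342 0.0515 0.221 ]
0.1 [[340.4314472  247.00392466]
 [339.89547687 263.774994  ]] [[259.50863417 228.94919734]]
0.163 [[343.04450004 245.63910808]
 [342.44218683 262.39763813]] [[259.78297583 231.48920285]]
0.25 [[346.39274173 243.59345493]
 [345.70656781 260.33278115]] [[260.42496744 234.95914701]]
```

drive_tool(travel=[[0,0,-2],[0,0,-2.5],[2.2,1.8,0],[3.6,3,0],[3.6,3,0],[2.8,2.3,0],[1.24,0.96,0],[0,0,3],[0,0,4],[0,0,4],[0,0,2],[0,0,1]], dr=[[0,0,0],[0,0,0],[0,0,0],[0,0,0],[0,0,0],[0,0,0],[0,0,0],[0,0,0],[0,0,0],[0,0,0],[0,0,0],[0,0,0]], fingers=[0,0,0,0,0,0,0,0,0,0,0,0])

```text
time: 16.8
tool_pos: [0.6252, 0.1006, 0.231]
ee_rot: [2.316, 2.117, -0.01]
contact_force: [-0.2, -0.2, 0.3]
grip_width: 0.0001
gripper_force: 0.0
```

drive_tool(travel=[[0,0,0.7],[0,0,0.4],[0,0,0]], dr=[[0,0,0],[0,0,0],[0,0,0]], fingers=[0,0,0])

```text
time: 17.1
tool_pos: [0.6273, 0.1012, 0.2233]
ee_rot: [2.314, 2.115, -0.003]
contact_force: [0.6, -0.0, 0.4]
grip_width: 0.0
gripper_force: 0.0
```

Now the sweep, first two thirds.

drive_tool(travel=[[0,-1,0],[-0.1,-1,0],[-0.2,-1,0],[-0.35,-1,0],[-0.45,-0.9,0],[-0.55,-0.85,0],[-0.65,-0.8,0],[0,0,0]], dr=[[0,0,0],[0,0,0],[0,0,0],[0,0,0],[0,0,0],[0,0,0],[0,0,0],[0,0,0]], fingers=[0,0,0,0,0,0,0,0])

```text
time: 17.9
tool_pos: [0.5585, 0.0833, 0.2228]
ee_rot: [2.315, 2.115, -0.005]
contact_force: [0.6, 0.7, 0.8]
grip_width: 0.0001
gripper_force: 0.0
```

drive_tool(travel=[[-0.75,-0.7,0],[-0.85,-0.6,0],[-0.9,-0.5,0],[-0.9,-0.4,0],[0,0,0],[0,0,0]], dr=[[0,0,0],[0,0,0],[0,0,0],[0,0,0],[0,0,0],[0,0,0]], fingers=[0,0,0,0,0,0])

```text
time: 18.5
tool_pos: [0.5348, 0.0519, 0.223]
ee_rot: [2.315, 2.114, -0.004]
contact_force: [-0.7, -0.5, -0.5]
grip_width: 0.0002
gripper_force: 0.0
```

Run:
```python
from kb import *
a=read_camera("scene")
for s,c in red(a):print(s,c)
s=observe();print(s["tool_pos"],s["contact_force"])
pv=np.array([.613,.017])
for f in(1.0,1.1,1.2,1.3,1.4,1.45):
  c=pv+.085*np.array([-np.sin(f),np.cos(f)]);print(f,proj("scene",[[*c,.2325],[*c,.1965]]).round(1).tolist())
```

```text
[217 220  18  16 124] [225.6 227. ]
[303 227  56  20 437] [326.8 235.6]
[0.53498134 0.05216738 0.22299628] [ 1.01830525 -0.82792723 -0.64385939]
1.0 [[360.2, 221.3], [359.2, 237.8]]
1.1 [[359.9, 218.2], [358.9, 234.7]]
1.2 [[359.1, 215.1], [358.1, 231.6]]
1.3 [[357.8, 212.2], [356.9, 228.5]]
1.4 [[356.0, 209.3], [355.2, 225.6]]
1.45 [[355.0, 207.9], [354.1, 224.2]]
```

drive_tool(travel=[[-0.2,-0.02,0],[-0.2,-0.02,0],[0,0,0]], dr=[[0,0,0],[0,0,0],[0,0,0]], fingers=[0,0,0])

```text
time: 18.85
tool_pos: [0.5341, 0.0483, 0.2229]
ee_rot: [2.314, 2.116, -0.004]
contact_force: [-0.1, 0.2, 1.1]
grip_width: 0.0002
gripper_force: 0.0
```

drive_tool(travel=[[1,0,0],[1.5,0,0],[1,0,-2],[0,0,-4],[0,0,-4],[3,-3,-2],[3,-3,0],[3,-3,0],[0,0,0]], dr=[[0,0,0],[0,0,0],[0,0,0],[0,0,0],[0,0,0],[0,0,0],[0,0,0],[0,0,0],[0,0,0]], fingers=[0,0,0,0,0,0,0,0,0])

```text
time: 19.75
tool_pos: [0.4522, 0.1855, 0.3422]
ee_rot: [2.311, 2.12, -0.003]
contact_force: [-0.1, 0.5, -0.1]
grip_width: -0.0001
gripper_force: 0.0
```

Run:
```python
from kb import *
a=read_camera("scene");b=read_camera("top")
for s,c in red(a):print(s,c)
for s,c in red(b):print("top",s,c)
print(knob(a));s=observe();print(s["tool_pos"],s["contact_force"])
cv2.imwrite("pics/fin.png",np.hstack([cv2.resize(a[160:320,260:420],(400,400),interpolation=2),cv2.resize(b[200:300,250:350],(400,400),interpolation=2)]))
```

```text
[303 208  57  39 598] [334.1 230.8]
[217 219  18  17 125] [225.4 226.9]
top [292 223  14  45 177] [298.3 241.5]
(array([345, 190,  14,  25, 205], dtype=int32), array([351.3, 199.9]))
[0.45474153 0.18326897 0.34217673] [ 0.45025224  0.28014639 -0.61585717]
```

View pics/fin.png

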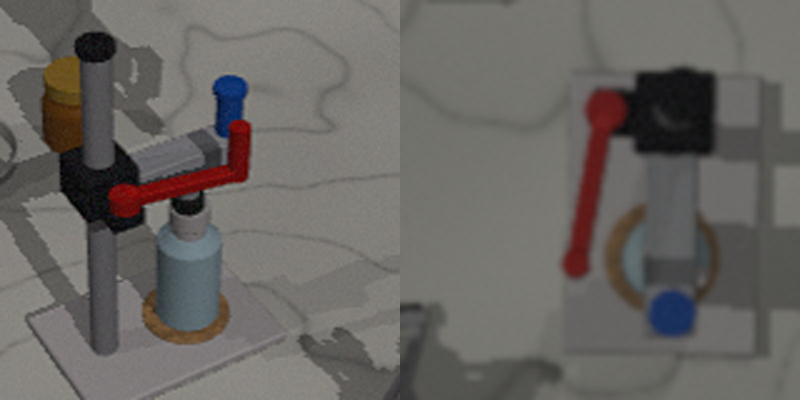

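The final view shows the bottle upright on the pad with the black foot on its press-top (188,205). The red lever lies beside the beam at about 1.37 rad, and the robot is clear of everything.

```bash
python3 -c "
from rig import *
print(close_job())"
```

```text
the job is handed in; nothing more can be done
None
```

The job is handed in, but the judge returned no verdict: in the last pictures the bottle stands upright about 3 mm off the pad centre, the foot rests on its press-top (about 5 mm of give, worked out from stop height, not a force reading), the clamp is at about 1.37 rad (past the required 1.2, short of the full 1.45), and the robot touches nothing.

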